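Slide the notebook past the spring catch into its dock

ROBOT

A 6-joint arm with a two-finger parallel gripper is mounted at the origin on a cart in front of the work surface, level with it; the furniture and walls round the work are solid. World frame = base frame: x ahead of the robot, y to its left, z up, the work surface at z = 0. Lengths are in m, angles in rad, forces in N, time in s.
With the tool pointing down it reaches from about 0.35 to 0.8 m from the base axis. Payload 7.3 kg.
Tool frame: the origin (TCP) lies between the finger pads; the fingertips stand 25 mm ahead of it and the grasp point (between the pads) lies 6 mm ahead of it (r.tip_extent is the distance from the TCP to the fingertips, in m); z points along the fingers, y is the direction in which the jaws open and shut (so a half turn about z gives the same grasp; the last joint's range is limited). The gripper opens to 85 mm and grips with 20 to 120 N. Pads are 22 mm wide; open, the fingers measure 114 mm over their backs; the gripper's body (76 mm by 85 mm) begins 54 mm behind the grasp point. The pads swing forward as they close: fully open they stand 13 mm farther back than shut.
Start: joints at [-1.48, 0.342, 1.524, -0, 1.275, -0.146], TCP at [0.123, -0.51, 0.256] pointing down, gripper open.
Joint ranges: [-2.53, 2.53], [-0.77, 2.02], [0.04, 2.7], [-1, 4.14], [0.28, 2.66], [-3.11, 3.11]. Speed limits (rad/s): [2.57, 2.57, 3.14, 3.14, 3.14, 3.14].

INTERFACE

Orientations are given as a unit quaternion [x, y, z, w].
In Python, from workcell import r, command_gripper, optics gives the robot as it stands. The module is installed in compiled form; this text tells all that it offers. Calls block until the motion is done:
- r.reach(position, orientation): joint-space move of the TCP to a pose.
- r.move_straight(position, orientation=None, speed=0.15, max_force=None): straight line of the TCP; orientation=None keeps the orientation; speed is the mean speed in m/s. With max_force (N) it stops when the force on the tool has changed by that much, and returns True; else False.
- r.movej(angles): joint-space move.
- command_gripper(opening, force=None): finger opening in m; force is the grip in N (None keeps the last); returns when the fingers have stopped.
- r.hold(seconds).
- r.solve_ik(position, orientation): joint angles nearest the present ones, or None.
- r.read_state(): the state.
- optics.get_image(name): name is "side" or "top"; returns (picture, depth): 400x640x3 uint8, red, green, blue; 400x640 float32, m along the optical axis (not along the pixel's ray), 0 where there is no reading.
- optics.camera_model(name): a dict with "K" (3x3 intrinsics, pixels), "R" (3x3) and "t" (3): a world point X has camera coordinates R X + t. Camera axes: x right, y down, z forward; pixel columns grow to the right and rows downward; lengths in m; the calibration is good to about 2 mm. A picture is of the moment at which its call begins. camera_model takes no time and is no camera call.
A pose or a line that the arm cannot do raises r.PlanningError and nothing moves.
- r.finish_job(): hands the job in, once; it reports no verdict.
The state is a dict: "time_s": time; "joint_positions": joint angles; "dq": joint speeds; "tau": joint torques, N m; "eef_pos": TCP position; "eef_rot": TCP orientation; "contact_force": force on the tool from outside, world axes, zero at the start; "torque": the same for the moment, N m; "grip_width": finger opening in m.
Only numpy, scipy, OpenCV 4.12 (cv2) and the standard library are available. Lean on these libraries where they do the work, as an engineer would, in place of code of your own. Each camera call takes 0.05 s, during which the arm holds its last target.

TASK

The notebook lies in the open end of the dark wooden notebook dock, kept out of the bay by the two teeth of a brass spring catch. With the fingertips, press the catch's brass plate down behind the notebook and keep it down while you push the notebook along over the sunken teeth, fully home against the stop at the far end; then let go, so that the teeth spring up behind it. Never lift the notebook off its ledges, and leave the other things on the desk where they are.

Things in the scene. Friction and masses are not known exactly. Their poses are not given: they have to be found in the camera images.
- dock: Dark wooden dock, 326x190x62, fixed on the desk. Origin: desk top, mid width; it reaches from x = -165 to +161. +x: the way to push the notebook (away from the robot, within 20 degrees). Side ledges, top z = 34, from |y| = 52.5 to side walls (inner face |y| = 76.5, top z = 54). Open between the ledges (base board top z = 6), brass catch in the middle; no wall at the -x end.
- catch (a joint): The brass spring catch: one part, moves straight down between the ledges wherever it is pressed. 0 = up (rest), 0.016 m = fully down; springs back by itself; about 3 N to start, 6.5 N fully down. From 0.0105 m on, its teeth are below the ledges and the notebook passes over them: aim at 0.013 to 0.015.
- press_plate (a point): Centre of the catch's brass press plate's top face, moves with it. Plate 207x62, dock x = -165 to +42, centred on dock y = 0; top at rest z = 32, 2 below the ledges. The notebook covers part of it; a fingertip may press anywhere on it behind the notebook and slide along it while pushing the notebook's rear edge.
- teeth (a point): Fixed point of the dock: x = 30, y = 0, z = 34 in its frame, ledge-top height, in the plane of the teeth's far faces. The two brass teeth (part of the catch) are 8 thick, x = 22 to 30, at |y| = 35 to 48, one each side of the press plate, 70 clear between them; at rest their tops are at z = 44.
- bay_end (a point): Fixed point of the dock: x = 149, y = 0, z = 34 in its frame, on the face of the end stop (12 thick, top z = 54). In the bay, x = 45 to 161, lips reach in over the notebook's side edges from the walls: inner edges |y| = 67, underside z = 54, top z = 59, flared up at their start (x = 25).
- notebook: Black spiral notebook, 148x110x16 (spiral edge leading, to dock +x), about 0.2 kg, loose, flat on the dock's ledges, 148 side across the dock (2.5 play each side). Origin under its centre; its y points along dock +x. Rear edge: 55 to the robot's side of its centre. Starts short of the teeth (centre at dock x = -51 to -36); fully home, against the stop, its centre is at dock x = +94.
- eraser: small blue and white eraser, 21x52x12, lying close beside the dock; leave alone. Origin under its centre.
- binder_clip: black binder clip, 32x31x43, close beside the dock; leave alone. Origin under its centre.
- fountain_pen: black pen, 13x132x14, on the desk pad; leave alone. Origin under its centre.
- letter_opener: letter opener with brass blade, 17x216x9, on the desk pad; leave alone. Origin under its centre.
- tumbler: glass tumbler, 81x81x93, on a coaster; leave alone. Origin under its centre.
Not all that is in view belongs to the job. There is more than one size of the notebook; the job needs the largest.

How it is judged:
On the way, in this order (a step that is already met when the one before it is completed fails the run):
1. the catch is pressed down while the notebook is still short of the teeth (value of joint catch above 0.009 m and x of notebook in the frame of dock below -0.025 m), for 0.1 s.
2. the notebook is pushed over the teeth while the fingers hold the catch down (x of notebook in the frame of dock between 0 and 0.08 m and value of joint catch above 0.009 m and contact force between the fingers and catch above 0.5 N), for 0.1 s.
At the end, for the whole second after the job is handed in: The notebook lies flat in the bay (within 3 mm of its ledges' height, tilt under 0.05 rad), its centre more than 85.5 mm along the dock's x axis, at rest, and the catch has sprung up behind it (joint under 3 mm) (x of notebook in the frame of dock above 0.0855 m and value of joint catch below 0.003 m and z of notebook in the frame of dock below 0.037 m and angle between notebook's own z axis and vertical below 0.05 rad and linear speed of notebook below 0.01 m/s); the robot touches nothing.
It fails at once if the notebook is lifted more than 8 mm off its ledges (z of notebook in the frame of dock above 0.042 m).
It fails at once if another loose thing on the desk is moved more than 20 mm (distance of any of eraser, binder_clip, fountain_pen, letter_opener, tumbler from where it was at the start of the episode above 0.02 m).
It also fails if it takes over 35 s, if anything falls off the work surface, if the arm or the gripper's body presses on something with over 40 N, if the wrist force passes 120 N, or if a joint passes its speed limit or range.

## Working session

There is one attempt and no reset: what is moved stays moved. The work goes in short steps, each a Python script; the robot and the scene stay as the last script left them, time stands still between calls to the robot, and variables do not carry over. Pictures are saved under pics/ and viewed, and the job is handed in when it is done.

```bash
mkdir -p pics; python3 - <<'E'
from workcell import r, command_gripper, optics
import cv2, numpy as np
for n in ("side","top"):
    p,d=optics.get_image(n); cv2.imwrite(f"pics/{n}0.png",p[:,:,::-1]); np.savez(f"{n}0.npz",p=p,d=d)
    m=optics.camera_model(n); print(n,m)
print(r.read_state()["time_s"], r.tip_extent, r.read_state()["eef_rot"])
E
```

```text
side {'K': array([[479.00657085,   0.        , 326.5377893 ],
       [  0.        , 479.00657085, 198.52779047],
       [  0.        ,   0.        ,   1.        ]]), 'R': array([[ 0.99393557, -0.10939588, -0.01116316],
       [-0.06508138, -0.50338684, -0.8616067 ],
       [ 0.08863684,  0.85710806, -0.50745373]]), 't': array([-0.51316963,  0.09652584,  1.46737665])}
top {'K': array([[365.93367305,   0.        , 318.83274196],
       [  0.        , 365.93367305, 200.507387  ],
       [  0.        ,   0.        ,   1.        ]]), 'R': array([[ 0.02227052, -0.99968999,  0.01113285],
       [-0.99701476, -0.02303163, -0.07369609],
       [ 0.07392965, -0.00945836, -0.9972186 ]]), 't': array([0.07033232, 0.54503648, 1.173203  ])}
0.1 0.025 [ 9.92999637e-01  1.18115414e-01  2.74548912e-05 -6.84625026e-04]
```

View pics/side0.png

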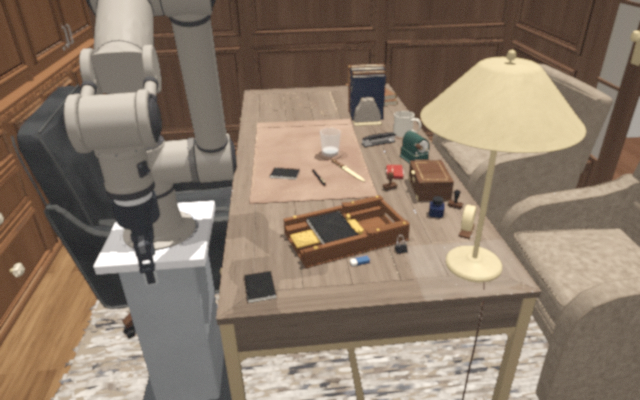

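View pics/top0.png

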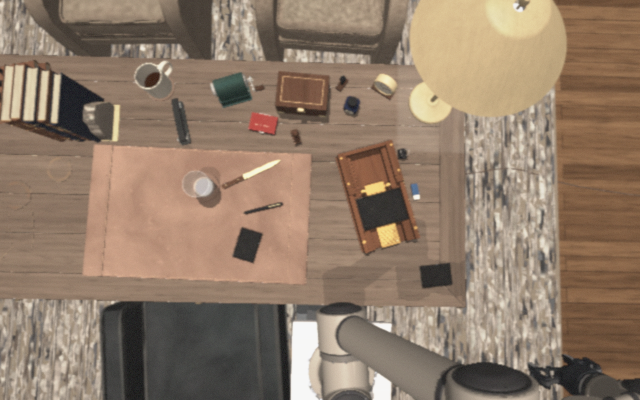

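The top view shows the dock at about (378,196), with a notebook in its open, robot-side end at (384,210). Candidates for the notebook, in top-view pixels:
- (384,210), in the dock; the largest.
- (247,245), on the pad; small.
- (436,275), at the desk corner; medium.

The brown box at (303,93) could be mistaken for the dock. I choose the notebook at (384,210) and check it in a close crop.

```bash
python3 - <<'E'
import cv2,numpy as np
a=cv2.imread("pics/top0.png")[130:265,325:430]
cv2.imwrite("pics/topc.png",cv2.resize(a,None,fx=4.4,fy=4.4,interpolation=cv2.INTER_CUBIC))
a=cv2.imread("pics/side0.png")[190:280,275:420]
cv2.imwrite("pics/sidec.png",cv2.resize(a,None,fx=5.5,fy=5.5,interpolation=cv2.INTER_CUBIC))
E
```

```text
(no output)
```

View pics/topc.png

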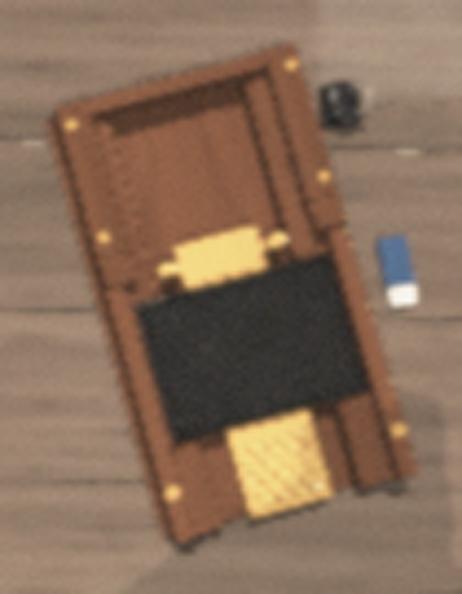

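View pics/sidec.png

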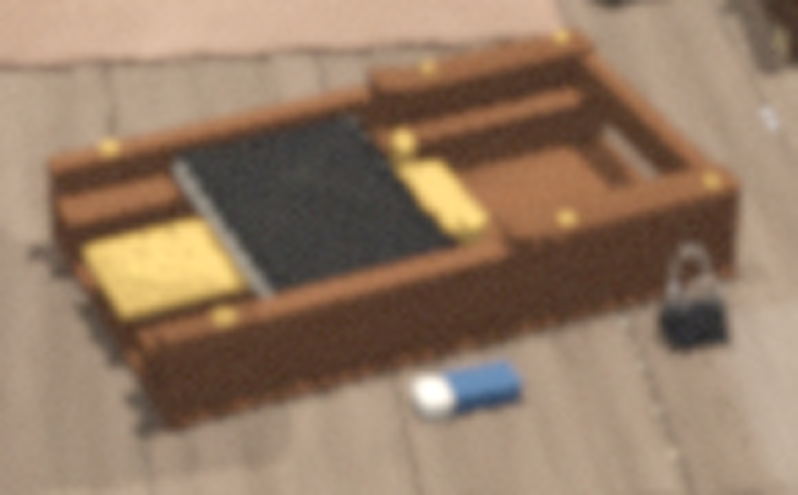

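The crops confirm it: a large notebook in the dock, with brass plate visible behind it at crop (280,465) and in front at (220,258). Next I measure the poses.

```bash
cat > h.py <<'E'
import numpy as np, cv2
def proj(m,uv,z):
    uv=np.atleast_2d(uv).astype(float); K,R,t=m["K"],m["R"],m["t"]
    C=-R.T@t; D=(R.T@np.linalg.inv(K)@np.c_[uv,np.ones(len(uv))].T).T
    return C+D*((z-C[2])/D[:,2])[:,None]
def masks(p,roi):
    u0,u1,v0,v1=roi; hsv=cv2.cvtColor(p,cv2.COLOR_RGB2HSV); k=np.zeros(p.shape[:2],bool); k[v0:v1,u0:u1]=1
    H,S,V=[hsv[...,i].astype(int) for i in range(3)]
    return k&(H>17)&(H<32)&(S>90)&(V>150), k&(V<75)&(S<110)
def comps(m,minA):
    n,l,s,c=cv2.connectedComponentsWithStats(m.astype(np.uint8)); 
    return [np.argwhere(l==i)[:,::-1] for i in range(1,n) if s[i,4]>=minA]
E
python3 - <<'E'
from h import *
from workcell import optics
for n,roi in(("top",(325,430,130,265)),("side",(275,420,190,260))):
    p=np.load(n+"0.npz")["p"]; m=optics.camera_model(n); b,k=masks(p,roi)
    print(n)
    for c in comps(b,25):
        P=proj(m,c,.032)[:,:2]; (cx,cy),wh,a=cv2.minAreaRect((P*1000).astype(np.float32)); print("brass",len(c),c.mean(0),cx,cy,wh,a)
    for c in comps(k,300):
        P=proj(m,c,.050)[:,:2]; (cx,cy),wh,a=cv2.minAreaRect((P*1000).astype(np.float32)); print("black",len(c),c.mean(0),P.mean(0),cx,cy,wh,a)
E
```

```text
top
brass 190 [373.77894737 188.15789474] 585.3548583984375 -90.7320556640625 (31.245010375976562, 77.31458282470703) 18.418174743652344
brass 352 [387.86363636 234.91761364] 436.98004150390625 -141.33132934570312 (64.85248565673828, 58.91400146484375) 16.674631118774414
black 1480 [382.22837838 208.77837838] [ 0.5194228  -0.11907066] 516.3704223632812 -119.3130111694336 (117.95442199707031, 147.09539794921875) 16.313135147094727
side
brass 145 [354.34482759 224.06206897] 588.2691040039062 -83.30409240722656 (27.784713745117188, 104.92971801757812) 13.190092086791992
brass 350 [304.23142857 238.06      ] 436.8417663574219 -142.10806274414062 (70.30977630615234, 69.71090698242188) 16.20616340637207
black 839 [331.51013111 226.07628129] [ 0.51816797 -0.11827547] 518.5409545898438 -114.70917510986328 (97.35847473144531, 136.93344116210938) 14.571199417114258
```

```bash
python3 - <<'E'
from h import *
from workcell import optics
p=np.load("top0.npz")["p"]; m=optics.camera_model("top")
C=np.array([[70,124],[290,64],[104,237],[323,175],[173,493],[399,429]])/4.4+[325,130]-.4
hsv=cv2.cvtColor(p,cv2.COLOR_RGB2HSV).astype(int)
S=[]
for (u,v),z in zip(C,[.059]*4+[.054]*2):
    u0,v0=int(round(u)),int(round(v)); w=p[v0-3:v0+4,u0-3:u0+4].astype(float); g=w[...,1]
    g=np.clip(g-np.median(g)-15,0,None); vv,uu=np.mgrid[v0-3:v0+4,u0-3:u0+4]
    if hsv is not None: c=[(uu*g).sum()/g.sum(),(vv*g).sum()/g.sum()]
    P=proj(m,c,z)[0,:2]*1000; S.append(P); print((u,v),c,P)
S=np.array(S)
L=S[[0,2,4]];Rr=S[[1,3,5]]
for a in(L,Rr): d=a[0]-a[2]; print("ang",np.degrees(np.arctan2(d[1],d[0])), np.linalg.norm(d))
M=(L+Rr)/2; print("mids",M); d=L-Rr; print("cross ang",np.degrees(np.arctan2(-d[:,0],d[:,1])),np.linalg.norm(d,axis=1))
d=M[0]-M[2]; th=np.arctan2(d[1],d[0]); 
for th in (th,np.radians(16.5)):
  e=np.array([np.cos(th),np.sin(th)]); f=np.array([-e[1],e[0]]); y0=(M@f).mean()
  print("th",np.degrees(th))
  b,k=masks(p,(325,430,130,265))
  for c in comps(b,25):
    P=proj(m,c,.032)[:,:2]*1000; x=P@e; y=P@f-y0; print("x",np.percentile(x,[0,5,50,95,100]),"y",np.percentile(y,[0,2,50,98,100]))
  for c in comps(k,300):
    P=proj(m,c,.05)[:,:2]*1000; x=P@e; y=P@f-y0; print("NB x",np.percentile(x,[0,2,50,98,100]),"y",np.percentile(y,[0,2,50,98,100]))
E
```

```text
(np.float64(340.50909090909096), np.float64(157.78181818181818)) [np.float64(340.7826086956522), np.float64(157.87577639751552)] [677.98431028  16.25264998]
(np.float64(390.5090909090909), np.float64(144.14545454545453)) [np.float64(391.41517857142856), np.float64(143.78125)] [ 727.49187857 -144.82681411]
(np.float64(348.23636363636365), np.float64(183.46363636363637)) [np.float64(348.07142857142856), np.float64(183.43154761904762)] [596.72363272  -8.29495591]
(np.float64(398.0090909090909), np.float64(169.37272727272725)) [np.float64(398.30288461538464), np.float64(169.37019230769232)] [ 645.48735774 -167.40289211]
(np.float64(363.91818181818184), np.float64(241.64545454545453)) [np.float64(363.8278985507246), np.float64(241.54347826086956)] [414.67915528 -61.32683242]
(np.float64(415.2818181818182), np.float64(227.1)) [np.float64(415.3466666666667), np.float64(227.21666666666667)] [ 463.23549148 -223.63582183]
ang 16.416932344194947 274.49623082209627
ang 16.60612426828855 275.75767953095124
mids [[ 702.73809443  -64.28708206]
 [ 621.10549523  -87.84892401]
 [ 438.95732338 -142.481
[... 259 characters left out ...]
346.38738209 350.88425436 378.4907454  406.34285741 411.2551593 ] y [-28.0393263  -26.28379453   1.46208372  29.97224386  30.9866302 ]
NB x [402.03292249 415.12760715 464.17197132 513.38802183 520.01945442] y [-73.55963099 -70.51048527  -0.99783404  70.12132237  73.51247489]
th 16.5
x [519.16651128 521.88125357 535.94801745 549.25743994 551.07030572] y [-30.82788784 -27.34439101   3.87748066  40.79141982  46.5539455 ]
x [346.44220686 350.93657107 378.54506674 406.39720429 411.31106686] y [-28.07455171 -26.31085071   1.43088798  29.93634212  30.95945932]
NB x [402.09563866 415.17746914 464.2312407  513.44337125 520.08031207] y [-73.57373056 -70.52241915  -1.01161719  70.11314813  73.49980107]
```

Dock yaw is about 16.5° from both the studs and the brass, and the dock origin is at s ≈ 510.3 mm along its axis. The notebook centre is at dock x ≈ -46 mm, so its rear edge is at about -101. I go in with the fingers slightly open, press at dock x ≈ -131, and check the depth by force.

```bash
cat > d.py <<'E'
import numpy as np
from scipy.spatial.transform import Rotation as Ro
th=np.radians(16.55); e=np.array([np.cos(th),np.sin(th),0]); f=np.array([-e[1],e[0],0]); Z=np.array([0,0,1.])
O=.5103*e-.2616*f
Q=Ro.from_matrix(np.c_[e,-f,-Z]).as_quat()
def W(x,y,z): return O+x*e+y*f+z*Z
def D(p): p=np.array(p)-O; return np.round(np.array([p@e,p@f,p[2]])*1000,1)
E
python3 - <<'E'
from d import *
from workcell import r, command_gripper
print("O",O,Q)
for x in(-.131,.03): print(r.solve_ik(W(x,0,.043),Q))
command_gripper(.022,40)
r.reach(W(-.131,0,.11),Q)
s=r.read_state(); print(s["time_s"],D(s["eef_pos"]),s["contact_force"],s["grip_width"])
c=r.move_straight(W(-.131,0,.050),speed=.04,max_force=2)
s=r.read_state(); print(c,s["time_s"],D(s["eef_pos"]),s["contact_force"])
from workcell import optics
import cv2
for n,b in(("side",(190,280,275,420)),("top",(130,265,325,430))):
    p,_=optics.get_image(n); cv2.imwrite(f"pics/{n}1.png",cv2.resize(p[b[0]:b[1],b[2]:b[3],::-1],None,fx=4.4,fy=4.4,interpolation=cv2.INTER_CUBIC))
E
```

```text
O [ 0.56367632 -0.10540235  0.        ] [0.98958868 0.14392443 0.         0.        ]
[-4.81503061e-01  5.32411061e-01  1.94482864e+00 -4.44089210e-16
  6.64352954e-01  8.00441275e-01]
[-2.89672090e-01  7.09975804e-01  1.54249085e+00 -4.44089210e-16
  8.89126002e-01  9.92272245e-01]
2.5583 [-131.1   -0.9  110.3] [ 0.18567986 -1.15477193 -0.42234807] 0.022001547502835603
True 3.775 [-1.311e+02  1.000e-01  5.550e+01] [0.56893899 1.25253458 3.29226989]
```

View pics/side1.png

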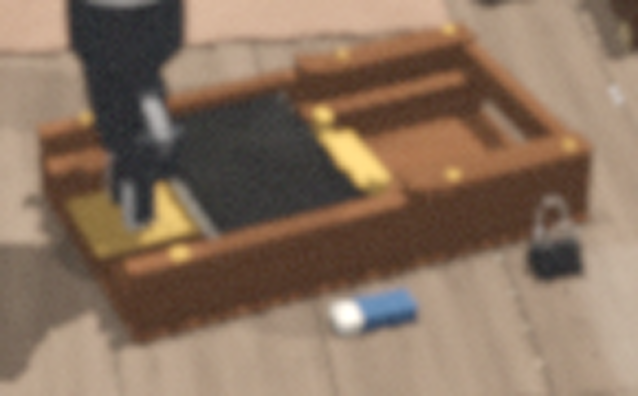

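View pics/top1.png

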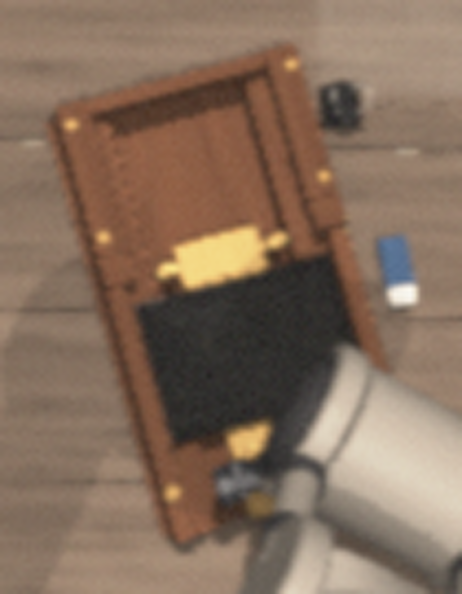

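Both views show the fingertips on the rear brass plate (side crop (135,215)), clear of the notebook's rear edge. Now I press.

```bash
python3 - <<'E'
from d import *
from workcell import r, command_gripper, optics
import cv2
for z in (.046,.042):
    r.move_straight(W(-.131,0,z),speed=.03); r.hold(.3)
    s=r.read_state(); print(s["time_s"],D(s["eef_pos"]),s["contact_force"],s["grip_width"])
p,_=optics.get_image("side"); b=(190,280,275,420); cv2.imwrite("pics/side2.png",cv2.resize(p[b[0]:b[1],b[2]:b[3],::-1],None,fx=5,fy=5,interpolation=cv2.INTER_CUBIC))
E
```

```text
4.6417 [-131.1    0.    46. ] [-1.04693064  0.5739118   5.59885621] 0.022002221867527993
5.225 [-131.1    0.    42. ] [-1.25010204  0.36323648  6.23310551] 0.02200505084524086
```

View pics/side2.png

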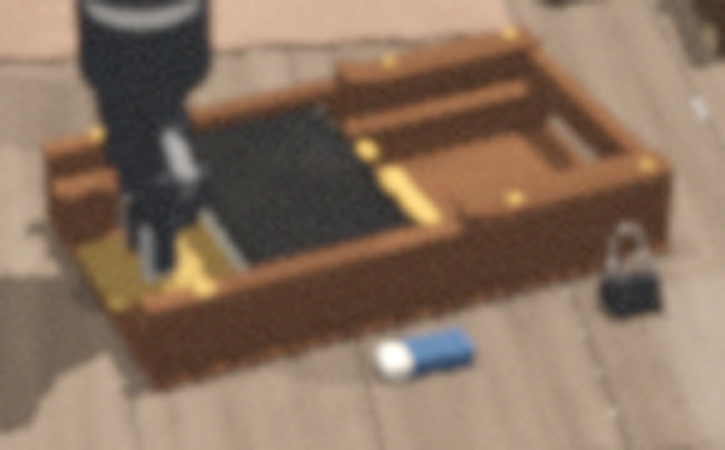

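The plate is down about 14 mm (6.2 N, not bottomed), and the notebook has not moved. Now I push at this height, in stages.

```bash
python3 - <<'E'
from d import *
from workcell import r, command_gripper, optics
import cv2
for x in (-.09,-.05,-.01,.015,.032):
    c=r.move_straight(W(x,0,.042),speed=.05,max_force=14)
    s=r.read_state(); F=s["contact_force"]; print(x,c,s["time_s"],D(s["eef_pos"]),"Fe %.1f Ff %.1f Fz %.1f"%(F@e,F@f,F[2]),s["grip_width"])
    if c: break
r.hold(.2); s=r.read_state(); F=s["contact_force"]; print(D(s["eef_pos"]),"Fe %.1f Ff %.1f Fz %.1f"%(F@e,F@f,F[2]))
for n,b in(("side",(190,280,275,420)),("top",(130,265,325,430))):
    p,_=optics.get_image(n); cv2.imwrite(f"pics/{n}3.png",cv2.resize(p[b[0]:b[1],b[2]:b[3],::-1],None,fx=4.4,fy=4.4,interpolation=cv2.INTER_CUBIC))
E
```

```text
-0.09 False 6.2417 [-90.9   0.5  41.7] Fe -2.6 Ff 0.4 Fz 6.3 0.022272605181642112
-0.05 False 7.1917 [-51.    0.4  41.7] Fe -3.6 Ff 0.2 Fz 7.0 0.022208371346576168
-0.01 False 8.1417 [-11.    0.3  41.7] Fe -4.1 Ff 0.8 Fz 5.8 0.022327034260354393
0.015 False 8.7917 [14.4  0.3 41.8] Fe -3.0 Ff 1.2 Fz 5.9 0.022019980583196878
0.032 True 9.1417 [27.5  0.2 41.6] Fe -1.5 Ff -0.0 Fz 5.3 0.02199218863505444
[27.5  0.2 41.6] Fe -1.5 Ff -0.6 Fz 5.2
```

View pics/side3.png

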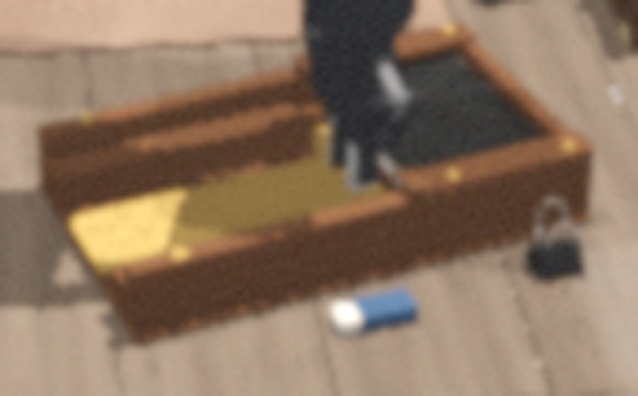

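View pics/top3.png

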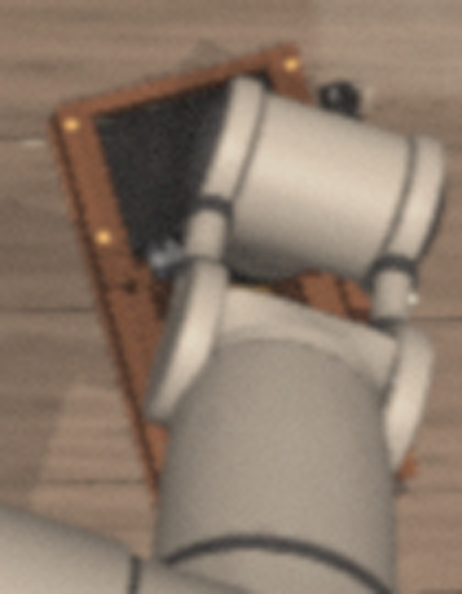

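Contact with the stop came at TCP dock x = 27.5 (predicted 28). Both views show the notebook against the far stop. I back off a few millimetres, lift straight up, and then look.

```bash
python3 - <<'E'
from d import *
from workcell import r, command_gripper, optics
import cv2
r.move_straight(W(.023,0,.042),speed=.03)
r.move_straight(W(.023,0,.075),speed=.05)
r.move_straight(W(.0,0,.18),speed=.15)
r.reach(W(-.20,0,.25),Q)
s=r.read_state(); print(s["time_s"],D(s["eef_pos"]),s["contact_force"])
from h import *
for n,b in(("side",(190,280,275,420)),("top",(130,265,325,430))):
    p,_=optics.get_image(n); np.savez(n+"4.npz",p=p); cv2.imwrite(f"pics/{n}4.png",cv2.resize(p[b[0]:b[1],b[2]:b[3],::-1],None,fx=4.4,fy=4.4,interpolation=cv2.INTER_CUBIC))
    m=optics.camera_model(n); k=masks(p,(b[2],b[3],b[0],b[1]))
    for nm,mm,z in(("brass",k[0],.032),("black",k[1],.05)):
        for c in comps(mm,25):
            P=proj(m,c,z)-O; x=P@e*1000;y=P@f*1000; print(n,nm,len(c),np.percentile(x,[1,50,99]).round(),np.percentile(y,[1,50,99]).round())
E
```

```text
12.2833 [-199.3   -0.4  249.7] [ 0.2098468  -0.21874983 -0.40968085]
side brass 1024 [-165.  -64.   38.] [-35.   0.  55.]
side black 693 [ 43.  91. 142.] [-46.   8.  70.]
side black 68 [63. 78. 95.] [-189. -176. -161.]
top brass 1128 [-160.  -59.   33.] [-29.   1.  32.]
top black 1354 [ 39.  92. 145.] [-65.  -0.  64.]
top black 61 [ 92. 106. 122.] [-122. -111.  -96.]
top black 322 [-249. -225. -199.] [-109.  -72.   -2.]
```

View pics/side4.png

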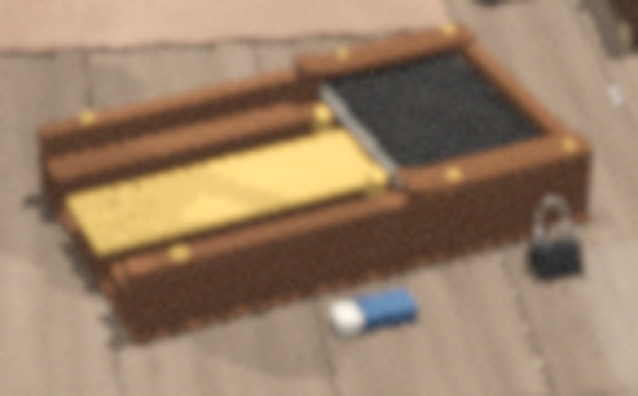

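View pics/top4.png

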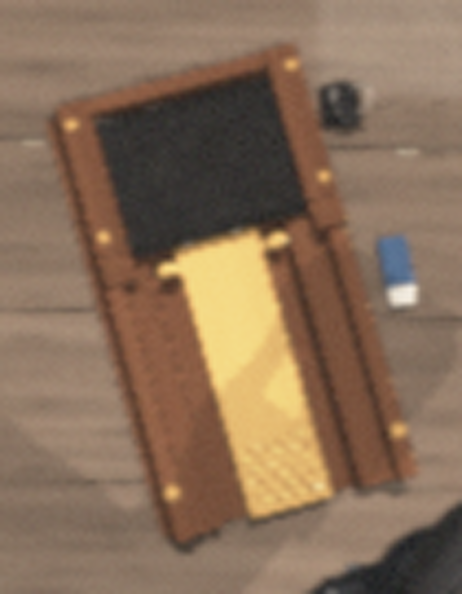

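The notebook lies flat against the stop, spanning dock x ≈ 39 to 147 with its centre at about 92–94. The teeth are up behind it at top crop (168,270) and (278,240), the plate is back up, and the eraser and clip have not moved.

```bash
python3 -c "
from workcell import r
r.finish_job(); print(r.read_state()['time_s'])"
```

```text
the job is handed in; nothing more can be done
the job is handed in; nothing more can be done
```

The notebook is in the bay against the stop, the catch has sprung up behind it, and I have handed the job in. No verdict was reported. The arm's last move ended at 12.3 s, well inside the 35 s limit.

**What I did:** I pressed the brass plate down about 14 mm behind the notebook, with 6.2 N on the fingers. Holding it at that depth, I pushed the notebook over the teeth until it met the stop. The push ended on a force stop at TCP dock x = 27.5 mm, where 28 was predicted. I then backed off about 4 mm and lifted clear.

**Last checks:**
- **Notebook:** it spans dock x ≈ 39 to 147 mm, with its centre at about 92–94 mm; the mark to pass is 85.5. It looks flat in both views.
- **Catch:** both teeth and the plate appear fully up. I judged this from the pictures; the joint value itself could not be read.
- **Other things:** the eraser and binder clip look unmoved. I did not measure the pen, letter opener or tumbler again; the arm did not work over the pad.
- **Robot:** it stands clear of everything.

No check failed or disagreed.

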